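Air the model drying cabinet by the top half of its split door

ROBOT

A 6-joint arm with a two-finger parallel gripper is mounted at the origin on a cart in front of the work surface, level with it; the furniture and walls round the work are solid. World frame = base frame: x ahead of the robot, y to its left, z up, the work surface at z = 0. Lengths are in m, angles in rad, forces in N, time in s.
With the tool pointing down it reaches from about 0.3 to 0.875 m from the base axis. Payload 4.2 kg.
Tool frame: the origin (TCP) lies on the centre line of the jaws, within the pads' length; the fingertips stand 14 mm ahead of it and the grasp point (between the pads) lies 5 mm behind it; z points along the fingers, y is the line along which they close (so a half turn about z gives the same grasp; the last joint's range is limited). The gripper opens to 85 mm and grips with 20 to 120 N. Pads are 22 mm wide; open, the fingers measure 114 mm over their backs; the gripper's body (76 mm by 85 mm) begins 54 mm behind the grasp point. The pads swing forward as they close: fully open they stand 13 mm farther back than shut.
Start: joints at [1.115, 0.32, 1.565, -0, 1.257, -0.02], TCP at [0.243, 0.521, 0.245] pointing down, gripper open.
Joint ranges: [-3.11, 3.11], [-0.84, 2.01], [0.21, 2.61], [-1.34, 4.49], [0.05, 2.63], [-2.56, 2.56]. Speed limits (rad/s): [2.57, 2.57, 3.14, 3.14, 3.14, 3.14].

INTERFACE

Orientations are given as a 3x3 rotation matrix whose columns are the frame's x, y, z axes.
In Python, from plant import arm gives the robot as it stands.
- The arm moves only by the tool carry_out, never from a script. Its arguments are lists of equal length, an entry for each row: "translation": the shift along the tool's x, y, z scaled (see below), a list of three; "angular": the turn, a rotation vector about the tool's x, y, z scaled (see below), a list of three; "grip": the opening in per cent of the stroke, from 0 (shut) to 100 (fully open). A call has 1 to 8 rows; each row is the pose to reach, as a shift and turn from the pose commanded when the call began, along the tool's axes at that moment; what a row does not reach only later rows make up. The controller multiplies each number of a shift by 60 cm and each number of a turn by 45 degrees. A row lasts 1/12 s, in which the tool goes at most 41.7 mm and 7.16 degrees, less where a joint would pass 70% of its speed; a pose out of reach is approached as far as the arm can. A call with a number of a shift or a turn outside -1 to 1 is refused whole. A call with a gripper value outside its range is refused whole. The fingers move at their own pace and stop on an object; "squeeze" is the grip in N (left out, the last holds). Time passes only in rows, so rows that repeat a pose let the fingers close. It gives the time, the measured TCP pose, the force, the opening and the grip force at its end, in the units of the state.
- arm.get_obs(): the state, without advancing time (a new reading comes with each control period).
- arm.capture(name): name is "side" or "top"; returns the picture (480x640x3 uint8, red, green, blue); there is no depth.
- arm.camera_info(name): a dict with "fx", "fy", "cx", "cy" (pixels), "dist_coeffs" ([k1, k2, p1, p2, k3] as OpenCV has them; the pictures are not rectified), "T" (4x4, takes a point from camera to world coordinates). Camera axes: x right, y up, looking along -z (the intrinsics and any distortion apply to the point x, -y, -z); pixel columns grow to the right and rows downward; lengths in m; the calibration is good to about 2 mm. A picture is of the moment at which its call begins. camera_info takes no time and is no camera call.
- arm.finish_job(): hands the job in; it is judged then, once.
Trained networks look in the newest picture that a camera, given by its name, has taken for a name from the list of things; names that differ only in an ending like _2 or _b are one class to them, and where a whole thing is asked for, a point or a joint stands for the part that bears it (a point fixed in the world has none). Each returns a list of dicts, best first, with "p" (0 to 1); they miss things now and then, are a little off and sometimes report something else, mostly with a low value. They report only what shows in the picture. A call takes as long as a camera call.
- arm.cut_out(camera, target): "pixels" (480x640 bool, what is visible of it) and "rect" ([left, top, right, bottom] in pixels, round what is visible of it).
The state is a dict: "clock": time; "joints": joint angles; "qd": joint speeds; "effort": joint torques, N m; "ee_pos": TCP position; "eef_rot": TCP orientation; "ft_force": force on the tool from outside, world axes, zero at the start; "moment": the same for the moment, N m; "width": finger opening in m; "grip_force": force on a finger pad.
Only numpy, scipy, OpenCV 4.12 (cv2) and the standard library are available. Lean on these libraries where they do the work, as an engineer would, in place of code of your own. Each camera call takes 0.05 s, during which the arm holds its last target. There are 200 camera calls.

TASK

Air the models in the drying cabinet: draw the bolt on the top half of its split door all the way back, then swing the top half out until it stands open about square to the cabinet front, and leave it standing so with its bolt still drawn. The bottom half stays shut and its bolt is not to be moved; do not disturb the bottle, the wax pot or the caliper standing about.

Things in the scene. Friction and masses are not known exactly. Their poses are not given: they have to be found in the camera images.
- drying_cabinet: White drying cabinet fixed to the bench, 264 mm wide, 120 deep, 254 high; origin under its centre. x points from its front into it, y to its left along the front, z up; the front (60 mm before the origin) faces the robot within 0.2 rad. The model and block on its inner shelf are fixed. A roof eave stands 30 mm out in front of the door, 240 to 254 mm up: tilt the tool to reach the door's fittings.
- leaf_hinge (a point): Point on the upright hinge axis of the split door, fixed to the cabinet, axes as the cabinet's: in its front plane, 110 mm left of its middle, 178 mm above the bench. The door is 216 mm wide, from the hinge along -y, between 22 mm jambs. Both halves turn on this axis: bottom half 22 to 116 mm, top half 120 to 238 mm above the bench, each 12 mm thick behind the front plane.
- top_leaf (a joint): Opening angle of the top half, rad: 0 shut, 1.57 square to the cabinet front, stop at 2.5. The right-hand (free) edge swings out towards the robot, then to the left. Light friction hinge (0.06 N m) that stays where left. It cannot open until the top bolt is drawn about 15 mm.
- top_bolt_knob (a point): Centre of the head of the top bolt's knob, 148 mm above the bench, 47 mm in front of the leaf's face: a round steel head 20 mm across and 20 long, its axis at right angles to the leaf, on a 10 mm thick stalk. With leaf shut and bolt shot it is 195 mm from the hinge axis along the front. Axes: the leaf's (as the cabinet's when shut).
- leaf_handle (a point): Middle of the grip of the upright steel bar handle on the top half: bar 10 mm thick, 70 mm long, 45 mm in front of the leaf's face, 100 mm from the hinge axis, 178 mm above the bench. Axes: the leaf's. With the bolt drawn, 67 mm lie between the knob's centre and the bar.
- bottom_leaf (a joint): Opening angle of the bottom half, rad: 0 shut; held shut by its own bolt. Must stay shut.
- top_bolt (a joint): Draw of the top half's steel barrel bolt, m: about 0 shot into the keeper on the right jamb, 0.028 fully drawn. It slides along the leaf towards the hinge (the cabinet's +y while shut); friction about 1.5 N, stays where left.
- bottom_bolt (a joint): Draw of the bottom half's bolt, m: alike in shape. 0 shot. Must not be moved.
- bottom_bolt_knob (a point): Centre of the head of the bottom bolt's knob, 62 mm above the bench, 86 mm straight below the top one's starting place; same shape. Leave it. Bolt straps and keepers stand up to 17 mm out from the door's front.
- green_bottle_mid (a point): Middle (half-way up) of a loose green bottle, 48 x 78 x 146 mm high, standing to the left in front of the cabinet, where a top half swung well past square would strike it.
- wax_pot_mid (a point): Middle of a loose round dark wax pot, 65 mm across, 52 mm high, at the right in front of the cabinet.
- caliper: Loose flat steel caliper 190 x 75 x 9 mm lying on the bench in front of the cabinet; origin at the centre of its underside.

How it is judged:
On the way, in this order (a step that is already met when the one before it is completed fails the run):
1. the top bolt is drawn back at least 22 of its 28 mm while the top half is still shut (value of joint top_bolt above 0.022 m and value of joint top_leaf below 0.15 rad), for 0.1 s.
2. the top half stands open between 73 and 107 degrees (value of joint top_leaf between 1.27 and 1.87 rad), for 0.2 s.
At the end, for the whole second after the job is handed in: The top half of the door stands still, open between 73 and 107 degrees (square is 90), its bolt still drawn at least 18 mm; the bottom half is shut (within 0.04 rad) and its bolt shot (within 5 mm) (all of step 2 and velocity of joint top_leaf between -0.05 and 0.05 rad/s and value of joint top_bolt above 0.018 m and value of joint bottom_leaf below 0.04 rad and value of joint bottom_bolt below 0.005 m); the robot touches nothing.
It fails at once if the bottom half is opened (more than 0.06 rad) or its bolt is drawn (more than 6 mm) (value of joint bottom_leaf above 0.06 rad or value of joint bottom_bolt above 0.006 m).
It fails at once if the bottle, the wax pot or the caliper is shifted more than 20 mm, or the bottle or pot is tipped by more than 0.3 rad (distance of any of green_bottle_mid, wax_pot_mid, caliper from where it was at the start of the episode above 0.02 m or angle between any of green_bottle_mid, wax_pot_mid's own z axis and vertical above 0.3 rad).
It also fails if it takes over 58 s, if anything falls off the work surface, if the arm or the gripper's body presses on something with over 40 N, if the wrist force passes 120 N, or if a joint passes its speed limit or range.

## Working session

There is one attempt and no reset: what is moved stays moved. The work goes in short steps, Python scripts to look and compute and a tool call to move; the robot and the scene stay as the last step left them, time stands still between calls to the robot, and variables do not carry over. Pictures are saved under pics/ and viewed, at most 10 in all, crops included, and the job is handed in when it is done.

Besides the shell and the picture viewer there is one more tool, called after "Emit:" as name(argument=value, ...) on one line, values as JSON. carry_out: Moves the arm, as the interface text tells. Its arguments: {"type":"object","properties":{"translation":{"type":"array","items":{"type":"array","items":{"type":"number"}}},"angular":{"type":"array","items":{"type":"array","items":{"type":"number"}}},"grip":{"type":"array","items":{"type":"number"}},"squeeze":{"type":"number"}},"required":["translation","angular","grip"]}

```bash
mkdir -p pics; ls
python3 - <<'E'
from plant import arm
import cv2,numpy as np
o=arm.get_obs();print(o['clock'],o['ee_pos'],o['eef_rot'],o['width'])
for c in('side','top'):
    im=arm.capture(c);cv2.imwrite(f'pics/{c}0.png',im[:,:,::-1])
    i=arm.camera_info(c);print(c,i)
    for t in('drying_cabinet','top_bolt_knob','bottom_bolt_knob','leaf_handle','green_bottle_mid','wax_pot_mid','caliper'):
        for d in arm.cut_out(c,t)[:2]:
            v,u=np.nonzero(d['pixels']);print(t,round(d['p'],2),d['rect'],u.mean().round(1),v.mean().round(1))
E
```

```text
pics
0.0 [0.24252772 0.52081951 0.2445027 ] [[-9.06511694e-01  4.22180001e-01 -7.71567793e-04]
 [ 4.22180706e-01  9.06510269e-01 -1.60737257e-03]
 [ 2.08335738e-05 -1.78284307e-03 -9.99998411e-01]] 0.08521254763849992
side {'fx': 525.5168423788327, 'fy': 525.5168423788327, 'cx': 318.1134756723723, 'cy': 250.03862282131337, 'dist_coeffs': array([-0.03199987,  0.        ,  0.        ,  0.        ,  0.        ]), 'T': array([[ 0.99271494,  0.06132635, -0.10371178,  0.45775796],
       [-0.11936779,  0.6176263 , -0.77736033, -0.83097955],
       [ 0.01638246,  0.78407706,  0.62044725,  0.83078921],
       [ 0.        ,  0.        ,  0.        ,  1.        ]])}
drying_cabinet 0.83 [317.0, 173.7, 423.5, 350.1] 369.6 260.2
drying_cabinet 0.36 [319.6, 269.8, 351.9, 300.9] 335.1 281.3
top_bolt_knob 0.64 [316.1, 176.2, 420.8, 352.5] 369.8 260.0
top_bolt_knob 0.61 [318.7, 270.0, 349.3, 296.3] 335.2 281.1
bottom_bolt_knob 0.82 [320.7, 299.2, 347.7, 334.4] 334.8 312.8
bottom_bolt_knob 0.72 [317.1, 175.3, 423.1, 351.9] 369.9 260.0
leaf_handle 0.65 [319.6, 223.8, 357.8, 298.7] 334.5 263.8
green_bot
[... 293 characters left out ...]
[-0.0511951,  0.       ,  0.       ,  0.       ,  0.       ]), 'T': array([[-4.29266625e-03,  9.98311756e-01, -5.79241810e-02,
         4.79180832e-01],
       [-9.99990742e-01, -4.30264294e-03, -4.75193102e-05,
         1.67230571e-02],
       [-2.96666154e-04,  5.79234408e-02,  9.98320984e-01,
         1.39479785e+00],
       [ 0.00000000e+00,  0.00000000e+00,  0.00000000e+00,
         1.00000000e+00]])}
drying_cabinet 0.78 [257.9, 144.0, 381.5, 228.4] 319.4 181.4
top_bolt_knob 0.39 [350.4, 216.1, 357.4, 227.8] 354.0 222.1
leaf_handle 0.59 [311.2, 214.1, 361.7, 229.0] 342.5 221.9
wax_pot_mid 0.83 [399.3, 246.2, 425.7, 269.6] 413.1 258.0
caliper 0.71 [283.2, 257.6, 356.6, 289.8] 327.1 271.9
```

Run:
```python
import cv2
a=cv2.imread('pics/side0.png')[150:430,220:460]
b=cv2.imread('pics/top0.png')[130:300,190:440]
cv2.imwrite('pics/s1.png',cv2.resize(a,(514,600),interpolation=cv2.INTER_CUBIC))
cv2.imwrite('pics/t1.png',cv2.resize(b,(800,544),interpolation=cv2.INTER_CUBIC))
```

```text
(no output)
```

View pics/s1.png

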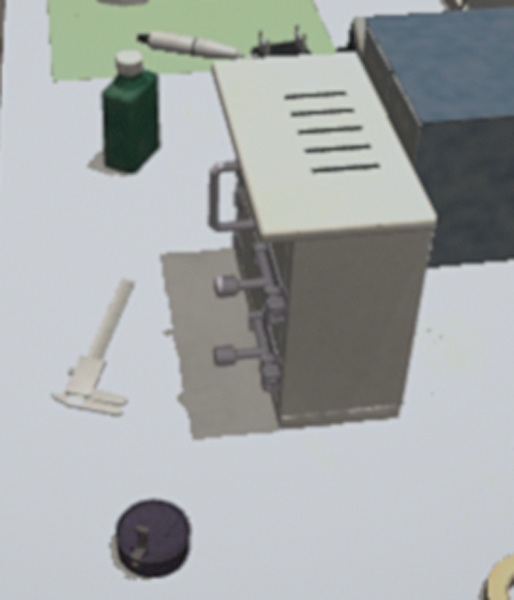

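View pics/t1.png

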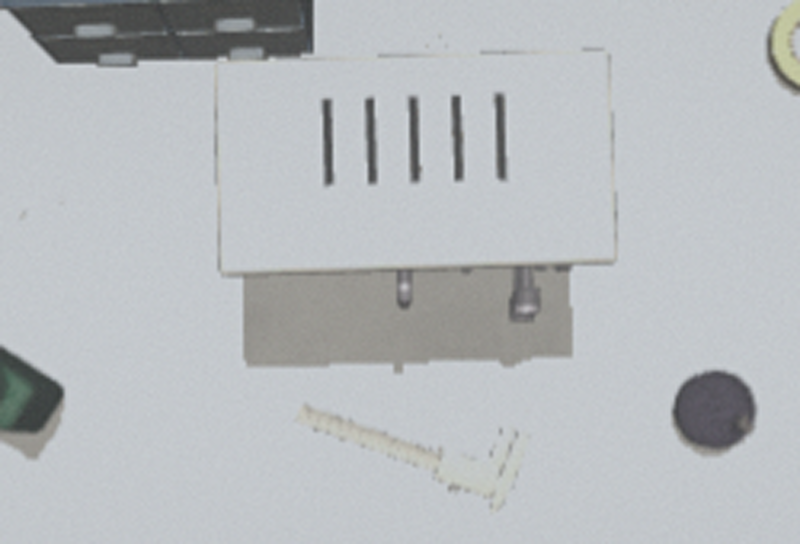

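```bash
cat > h.py <<'E'
import numpy as np,cv2
from plant import arm
from scipy.optimize import least_squares
from scipy.spatial.transform import Rotation as R
def proj(c,P):
    i=arm.camera_info(c);T=i['T'];P=np.atleast_2d(P)
    q=(P-T[:3,3])@T[:3,:3]*[1,-1,-1]
    K=np.array([[i['fx'],0,i['cx']],[0,i['fy'],i['cy']],[0,0,1.]])
    return cv2.projectPoints(q,np.zeros(3),np.zeros(3),K,i['dist_coeffs'])[0][:,0]
def onplane(c,u,v,z):
    return least_squares(lambda p:proj(c,[p[0],p[1],z])[0]-[u,v],[.6,0]).x
def cab(p,L):
    c,s=np.cos(p[2]),np.sin(p[2]);L=np.atleast_2d(L)
    return L@np.array([[c,-s,0],[s,c,0],[0,0,1]]).T+[p[0],p[1],0]
E
python3 - <<'E'
from h import *
L=np.array([[-.09,.132,.254],[-.09,-.132,.254],[.06,.132,.254],[.06,-.132,.254],[-.107,-.085,.148],[-.107,-.085,.062],[-.105,.01,.178]])
t=np.array([[222,272],[615,262],[217,58],[608,50]])*.3125+[190,130]
t=np.vstack([t])
s=np.array([[212,65],[268,233],[355,55],[435,216],[227,285],[223,354],[215,195]])*.467+[220,150]
def f(p):
    P=cab(p,L);return np.r_[(proj('top',P[:4])-t).ravel(),(proj('side',P)-s).ravel()]
r=least_squares(f,[.65,0,0],loss='soft_l1');p=r.x
print(p,f(p).reshape(-1,2).round(1))
for n,l in dict(knob=L[4],handle=L[6],hinge=[-.06,.11,.178]).items(): P=cab(p,l);print(n,P.round(4),proj('top',P),proj('side',P))
print('pot',onplane('top',413,258,.052),onplane('side',291,393,.052))
print('bottle',onplane('side',281,204,.073), onplane('top',190+22*.3125,130+395*.3125,.11))
for u,v in((300,412),(495,505),(525,435)):print('cal',onplane('top',190+u*.3125,130+v*.3125,.005))
E
```

```text
[0.67753938 0.0028562  0.02557223] [[ 1.7 -0.2]
 [-1.8 -0.6]
 [ 1.7 -0.3]
 [-2.2 -1.2]
 [-0.4 -0.9]
 [-4.5 -1.9]
 [ 1.2 -0.4]
 [ 0.4 -0.6]
 [-0.7  1.9]
 [ 0.1  1. ]
 [-1.   1.8]]
knob [[ 0.5727 -0.0849  0.148 ]] [[355.58224051 223.19658089]] [[325.30652046 284.95136049]]
handle [[0.5723 0.0102 0.178 ]] [[316.25131278 222.59089588]] [[319.4018891  242.82250234]]
hinge [[0.6147 0.1113 0.178 ]] [[273.30480604 204.8441076 ]] [[332.99306674 213.71726497]]
pot [ 0.48890507 -0.24085156] [ 0.49099641 -0.25737055]
bottle [0.51114272 0.32022414] [0.5020609  0.30655404]
cal [0.48884701 0.09671476]
cal [ 0.41060622 -0.06590073]
cal [ 0.46881195 -0.09142311]
```

```bash
cat >> h.py <<'E'
YAW=.0256
def tool(tilt,yaw=0.):  # tilt: deg below horizontal, yaw rad about z rel. to cabinet
    a=np.radians(tilt);z=np.array([np.cos(a),0,-np.sin(a)]);y=np.array([0,1.,0])
    return R.from_euler('z',YAW+yaw).as_matrix()@np.c_[np.cross(y,z),y,z]
def go(pos,M,frm=None):
    o=arm.get_obs();p,Q=(o['ee_pos'],np.array(o['eef_rot'])) if frm is None else frm
    print('t',(Q.T@(np.array(pos)-p)/.6).round(4),'a',(R.from_matrix(Q.T@M).as_rotvec()/np.radians(45)).round(4))
E
python3 - <<'E'
from h import *
go([.511,-.083,.208],tool(45))
E
```

```text
t [-0.8305 -0.7242  0.0622] a [-0.2305 -0.9818 -0.5568]
```

Emit:
carry_out(translation=[[-0.83, -0.724, 0.062], [-0.83, -0.724, 0.062], [-0.83, -0.724, 0.062], [-0.83, -0.724, 0.062], [-0.83, -0.724, 0.062], [-0.83, -0.724, 0.062], [-0.83, -0.724, 0.062], [-0.83, -0.724, 0.062]], angular=[[-0.23, -0.98, -0.557], [-0.23, -0.98, -0.557], [-0.23, -0.98, -0.557], [-0.23, -0.98, -0.557], [-0.23, -0.98, -0.557], [-0.23, -0.98, -0.557], [-0.23, -0.98, -0.557], [-0.23, -0.98, -0.557]], grip=[65, 65, 65, 65, 65, 65, 65, 65])

```text
clock: 1.47
ee_pos: [0.3741, 0.2233, 0.2265]
eef_rot: [[-0.707, -0.033, 0.707], [-0.024, 0.999, 0.022], [-0.707, -0.002, -0.707]]
ft_force: [2.7, -0.8, -0.5]
width: 0.0555
grip_force: 0.0
```

Run:
```python
from h import *
o=arm.get_obs();print(o['ee_pos'],o['joints'],o['ft_force'])
go([.511,-.083,.208],tool(45))
```

```text
[0.37406928 0.22331404 0.22647901] [ 0.89490715 -0.05520768  2.33148964 -1.15030671  0.6298548   0.18357549] [ 2.66268888 -0.82884246 -0.45816483]
t [-0.127  -0.5177  0.1719] a [0.0049 0.0001 0.008 ]
```

Emit:
carry_out(translation=[[-0.127, -0.518, 0.172], [-0.127, -0.518, 0.172], [-0.127, -0.518, 0.172], [-0.127, -0.518, 0.172], [-0.127, -0.518, 0.172], [-0.127, -0.518, 0.172], [-0.127, -0.518, 0.172], [-0.127, -0.518, 0.172]], angular=[[0, 0, 0.008], [0, 0, 0.008], [0, 0, 0.008], [0, 0, 0.008], [0, 0, 0.008], [0, 0, 0.008], [0, 0, 0.008], [0, 0, 0.008]], grip=[65, 65, 65, 65, 65, 65, 65, 65])

```text
clock: 2.13
ee_pos: [0.4511, 0.0452, 0.2099]
eef_rot: [[-0.728, -0.026, 0.685], [-0.012, 1.0, 0.025], [-0.686, 0.01, -0.728]]
ft_force: [-0.0, -0.2, -0.4]
width: 0.0557
grip_force: 0.0
```

Emit:
carry_out(translation=[[0, 0, 0], [0, 0, 0], [0, 0, 0]], angular=[[0, 0, 0], [0, 0, 0], [0, 0, 0]], grip=[65, 65, 65])

```text
clock: 2.38
ee_pos: [0.4507, 0.0469, 0.2098]
eef_rot: [[-0.728, -0.029, 0.685], [-0.014, 1.0, 0.027], [-0.686, 0.01, -0.728]]
ft_force: [0.4, -0.4, 0.1]
width: 0.0558
grip_force: 0.0
```

Run:
```python
from h import *
o=arm.get_obs();print(o['ee_pos'],o['joints'],o['ft_force'])
go([.511,-.083,.208],tool(45))
im=arm.capture('side')
for n,P in dict(k=[.572,-.081,.148],tcp=o['ee_pos']).items():
    u=proj('side',P)[0];print(n,u)
for c in('top_bolt_knob','bottom_bolt_knob'):
    for d in arm.cut_out('side',c)[:3]: v,u=np.nonzero(d['pixels']);print(c,d['p'],d['rect'],u.mean(),v.mean())
cv2.imwrite('pics/s2.png',cv2.resize(im[200:380,240:420,::-1],(600,600),interpolation=cv2.INTER_CUBIC))
```

```text
[0.45071015 0.04688961 0.20984234] [ 0.11190787 -0.07921323  2.38708223 -0.56389563  0.09381813 -0.94174014] [ 0.41550804 -0.37654894  0.10612348]
t [-0.0679 -0.2193  0.0653] a [ 0.0115 -0.0379 -0.0056]
k [324.66581952 283.6480547 ]
tcp [258.07439306 223.01542808]
top_bolt_knob 0.83 [320.6, 271.7, 347.0, 290.1] 334.52232142857144 280.98660714285717
bottom_bolt_knob 0.76 [322.8, 298.6, 348.4, 332.3] 334.3405172413793 313.8189655172414
bottom_bolt_knob 0.64 [318.7, 223.8, 357.3, 299.6] 335.67784431137727 267.0263473053892
```

View pics/s2.png

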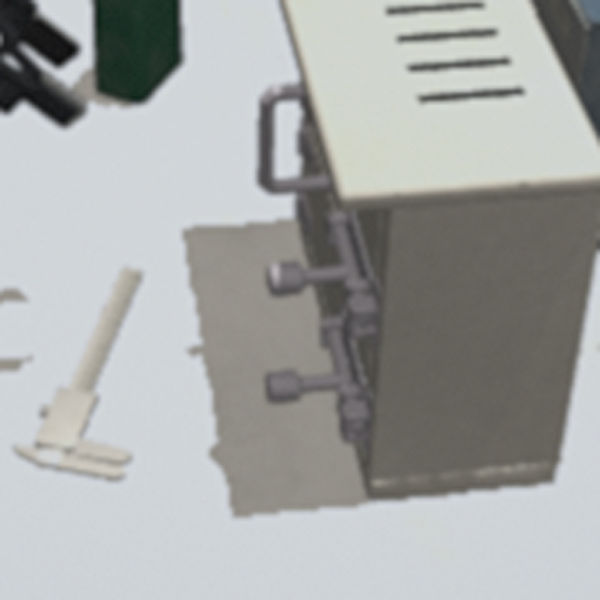

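Run:
```python
from h import *
go([.526,-.082,.220],tool(57))
```

```text
t [-0.0998 -0.2189  0.0678] a [ 0.0128  0.2286 -0.0035]
```

Emit:
carry_out(translation=[[0, 0, 0], [-0.1, -0.219, 0.068], [-0.1, -0.219, 0.068], [-0.1, -0.219, 0.068], [-0.1, -0.219, 0.068], [-0.1, -0.219, 0.068], [-0.1, -0.219, 0.068], [-0.1, -0.219, 0.068]], angular=[[0.006, 0.229, 0], [0.013, 0.229, 0], [0.013, 0.229, 0], [0.013, 0.229, 0], [0.013, 0.229, 0], [0.013, 0.229, 0], [0.013, 0.229, 0], [0.013, 0.229, 0]], grip=[65, 65, 65, 65, 65, 65, 65, 65])

```text
clock: 3.2
ee_pos: [0.5303, -0.0869, 0.2219]
eef_rot: [[-0.836, -0.017, 0.549], [-0.015, 1.0, 0.009], [-0.549, -0.001, -0.836]]
ft_force: [0.3, 1.0, -0.1]
width: 0.0558
grip_force: 0.0
```

Run:
```python
from h import *
o=arm.get_obs();print(o['ee_pos'],o['joints'],o['ft_force'])
go([.575,-.081,.144],tool(57))
```

```text
[ 0.53032503 -0.0869134   0.22192339] [-0.27250055  0.07196274  2.09292949  0.37393941  0.44178779 -2.15634811] [ 0.30357386  1.00018373 -0.06974177]
t [0.0089 0.0087 0.1495] a [-0.0067  0.0066 -0.0083]
```

Emit:
carry_out(translation=[[0.009, 0.009, 0.05], [0.009, 0.009, 0.08], [0.009, 0.009, 0.11], [0.009, 0.009, 0.13], [0.009, 0.009, 0.15], [0.009, 0.009, 0.15]], angular=[[-0.006, 0.006, -0.008], [-0.006, 0.006, -0.008], [-0.006, 0.006, -0.008], [-0.006, 0.006, -0.008], [-0.006, 0.006, -0.008], [-0.006, 0.006, -0.008]], grip=[65, 65, 65, 65, 65, 65])

```text
clock: 3.7
ee_pos: [0.57, -0.0749, 0.1391]
eef_rot: [[-0.843, -0.031, 0.536], [-0.025, 1.0, 0.02], [-0.537, 0.003, -0.844]]
ft_force: [0.0, -0.7, 0.1]
width: 0.0557
grip_force: 0.0
```

Run:
```python
from h import *
o=arm.get_obs();print(o['ee_pos'],o['ft_force'])
im=arm.capture('side')
cv2.imwrite('pics/s3.png',cv2.resize(im[180:360,240:420,::-1],(600,600),interpolation=cv2.INTER_CUBIC))
```

```text
[ 0.56996091 -0.07493307  0.13906234] [ 0.04337531 -0.73669429  0.11434809]
```

View pics/s3.png

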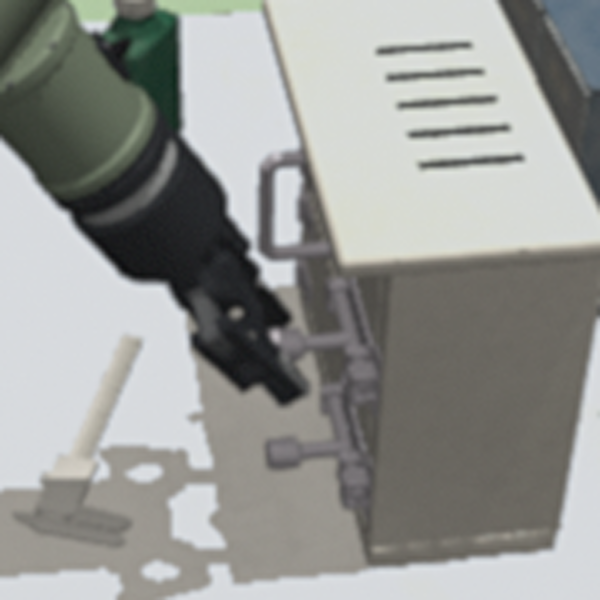

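Emit:
carry_out(translation=[[-0.011, -0.01, -0.002], [-0.011, -0.01, -0.002], [-0.011, -0.01, -0.002], [-0.011, -0.01, -0.002]], angular=[[0, 0, 0], [0, 0, 0], [0, 0, 0], [0, 0, 0]], grip=[65, 65, 65, 65])

```text
clock: 4.08
ee_pos: [0.5756, -0.0823, 0.1469]
eef_rot: [[-0.84, -0.03, 0.541], [-0.024, 1.0, 0.018], [-0.541, 0.002, -0.841]]
ft_force: [0.1, -0.1, -0.1]
width: 0.0552
grip_force: 0.0
```

Emit:
carry_out(translation=[[0, 0, 0], [0, 0, 0], [0, 0, 0], [0, 0, 0], [0, 0, 0], [0, 0, 0], [0, 0, 0], [0, 0, 0]], angular=[[0, 0, 0], [0, 0, 0], [0, 0, 0], [0, 0, 0], [0, 0, 0], [0, 0, 0], [0, 0, 0], [0, 0, 0]], grip=[10, 10, 10, 10, 10, 10, 10, 10], squeeze=25)

```text
clock: 4.75
ee_pos: [0.5753, -0.082, 0.1461]
eef_rot: [[-0.841, -0.03, 0.54], [-0.024, 1.0, 0.018], [-0.54, 0.003, -0.842]]
ft_force: [-4.6, 0.7, 5.0]
width: 0.019
grip_force: 24.9
```

Emit:
carry_out(translation=[[0, 0.01, 0], [0, 0.02, 0], [0, 0.03, 0], [0, 0.037, 0], [0, 0.043, 0], [0, 0.043, 0], [0, 0.043, 0]], angular=[[0, 0, 0], [0, 0, 0], [0, 0, 0], [0, 0, 0], [0, 0, 0], [0, 0, 0], [0, 0, 0]], grip=[10, 10, 10, 10, 10, 10, 10])

```text
clock: 5.33
ee_pos: [0.5746, -0.0558, 0.146]
eef_rot: [[-0.841, -0.031, 0.54], [-0.024, 1.0, 0.019], [-0.54, 0.003, -0.842]]
ft_force: [-4.5, 1.6, 5.4]
width: 0.0198
grip_force: 25.1
```

Run:
```python
from h import *
o=arm.get_obs();print(o['ee_pos'],o['ft_force'],o['joints'])
im=arm.capture('side')
cv2.imwrite('pics/s4.png',cv2.resize(im[180:360,240:420,::-1],(600,600),interpolation=cv2.INTER_CUBIC))
```

```text
[ 0.57457416 -0.05583256  0.14600512] [-4.52402657  1.64439168  5.36959383] [-0.17668337  0.2365387   2.12248438  0.47748269  0.24948437 -2.20928657]
```

View pics/s4.png

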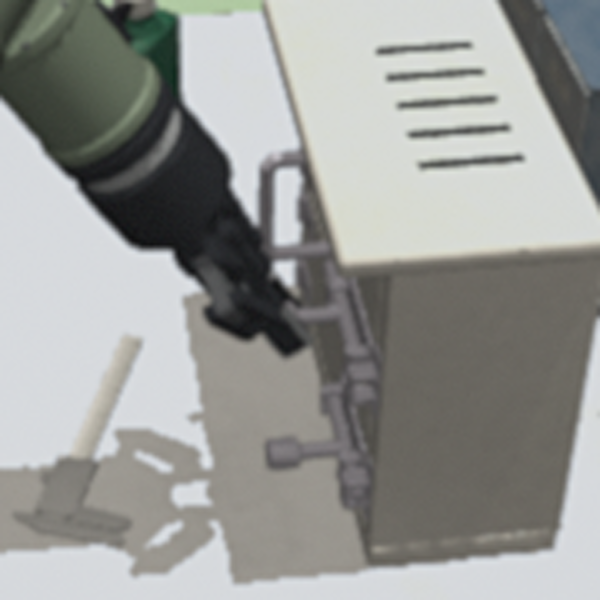

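Emit:
carry_out(translation=[[0, 0.003, 0], [0, 0.006, 0], [0, 0.009, 0], [0, 0.009, 0]], angular=[[0, 0, 0], [0, 0, 0], [0, 0, 0], [0, 0, 0]], grip=[10, 10, 10, 10])

```text
clock: 5.72
ee_pos: [0.5746, -0.0539, 0.1461]
eef_rot: [[-0.84, -0.027, 0.542], [-0.023, 1.0, 0.013], [-0.542, -0.002, -0.84]]
ft_force: [-8.1, -15.7, 4.0]
width: 0.0192
grip_force: 25.7
```

Run:
```python
from h import *
o=arm.get_obs();Q=np.array(o['eef_rot']);p=np.array(o['ee_pos'])
g=p-.005*Q[:,2]
C=R.from_euler('z',YAW).as_matrix()
h=g+C@[.047,.167,0];print(h,o['joints'])
for t in np.arange(1,9)*.06:
    A=R.from_euler('z',-t).as_matrix();go(h+A@(p-h),A@Q)
```

```text
[0.61462001 0.11415644 0.15026212] [-0.16811466  0.2354504   2.1256169   0.45208425  0.23909212 -2.17670152]
t [ 0.0139  0.0049 -0.009 ] a [0.0414 0.0001 0.0642]
t [ 0.0275  0.0109 -0.0178] a [0.0828 0.0003 0.1284]
t [ 0.0408  0.0178 -0.0264] a [0.1243 0.0004 0.1926]
t [ 0.0538  0.0256 -0.0348] a [0.1657 0.0005 0.2568]
t [ 0.0663  0.0343 -0.0428] a [0.2071 0.0007 0.3209]
t [ 0.0783  0.0439 -0.0506] a [0.2485 0.0008 0.3851]
t [ 0.0899  0.0544 -0.0581] a [0.29   0.0009 0.4493]
t [ 0.1009  0.0657 -0.0652] a [0.3314 0.0011 0.5135]
```

Emit:
carry_out(translation=[[0, -0.003, 0], [0.014, 0.002, -0.009], [0.021, 0.005, -0.0134], [0.0275, 0.008, -0.0178], [0.034, 0.0115, -0.022], [0.041, 0.015, -0.0264], [0.0475, 0.0187, -0.0305], [0.0538, 0.0226, -0.0348]], angular=[[0, 0, 0], [0.041, 0, 0.064], [0.062, 0, 0.096], [0.083, 0, 0.128], [0.104, 0, 0.16], [0.124, 0, 0.193], [0.145, 0, 0.225], [0.166, 0, 0.257]], grip=[10, 10, 10, 10, 10, 10, 10, 10])

```text
clock: 6.38
ee_pos: [0.5354, -0.0399, 0.1461]
eef_rot: [[-0.823, 0.213, 0.527], [0.179, 0.977, -0.114], [-0.539, 0.0, -0.842]]
ft_force: [-2.5, -6.4, 1.3]
width: 0.019
grip_force: 25.2
```

Emit:
carry_out(translation=[[0.007, 0.0022, -0.0045], [0.014, 0.005, -0.009], [0.021, 0.008, -0.0134], [0.0275, 0.011, -0.0178], [0.034, 0.0145, -0.022], [0.041, 0.018, -0.0264], [0.0475, 0.0217, -0.0305], [0.0538, 0.0256, -0.0348]], angular=[[0.02, 0, 0.032], [0.041, 0, 0.064], [0.062, 0, 0.096], [0.083, 0, 0.128], [0.104, 0, 0.16], [0.124, 0, 0.193], [0.145, 0, 0.225], [0.166, 0, 0.257]], grip=[10, 10, 10, 10, 10, 10, 10, 10])

```text
clock: 7.05
ee_pos: [0.5007, -0.0166, 0.1461]
eef_rot: [[-0.757, 0.439, 0.484], [0.369, 0.898, -0.238], [-0.539, -0.002, -0.842]]
ft_force: [-2.4, -3.9, 1.2]
width: 0.019
grip_force: 25.1
```

Run:
```python
from h import *
o=arm.get_obs();print(o['joints'],o['ee_pos'],o['ft_force'])
```

```text
[ 0.12450363  0.15625998  2.23592899 -0.88146633  0.39385764 -0.22571809] [ 0.50068862 -0.01656456  0.14612555] [-2.43424151 -3.92759645  1.1596515 ]
```

Emit:
carry_out(translation=[[0.007, 0.0022, -0.0045], [0.014, 0.005, -0.009], [0.021, 0.008, -0.0134], [0.0275, 0.011, -0.0178]], angular=[[0.02, 0, 0.032], [0.041, 0, 0.064], [0.062, 0, 0.096], [0.083, 0, 0.128]], grip=[10, 10, 10, 10])

```text
clock: 7.38
ee_pos: [0.4858, -0.0019, 0.1461]
eef_rot: [[-0.708, 0.544, 0.451], [0.457, 0.839, -0.295], [-0.539, -0.002, -0.842]]
ft_force: [-2.6, -3.9, 0.9]
width: 0.0188
grip_force: 25.1
```

Run:
```python
from h import *
o=arm.get_obs();print(o['joints'],o['ee_pos'],o['ft_force'])
```

```text
[ 0.21468173  0.15821315  2.23327465 -0.91172251  0.50713441 -0.02190615] [ 0.48575602 -0.00189717  0.14613567] [-2.5941432  -3.93049081  0.88829831]
```

Emit:
carry_out(translation=[[0.007, 0.0022, -0.0045], [0.014, 0.005, -0.009], [0.021, 0.008, -0.0134], [0.0275, 0.011, -0.0178], [0.034, 0.0145, -0.022], [0.041, 0.018, -0.0264], [0.0475, 0.0217, -0.0305], [0.0538, 0.0256, -0.0348]], angular=[[0.02, 0, 0.032], [0.041, 0, 0.064], [0.062, 0, 0.096], [0.083, 0, 0.128], [0.104, 0, 0.16], [0.124, 0, 0.193], [0.145, 0, 0.225], [0.166, 0, 0.257]], grip=[10, 10, 10, 10, 10, 10, 10, 10])

```text
clock: 8.05
ee_pos: [0.4617, 0.0323, 0.1462]
eef_rot: [[-0.579, 0.727, 0.368], [0.612, 0.686, -0.394], [-0.539, -0.003, -0.842]]
ft_force: [-0.9, -2.0, 0.1]
width: 0.019
grip_force: 25.1
```

Run:
```python
from h import *
o=arm.get_obs();print(o['joints'],o['ee_pos'],o['ft_force'])
im=arm.capture('side')
cv2.imwrite('pics/s5.png',cv2.resize(im[60:420,140:500,::-1],(600,600),interpolation=cv2.INTER_CUBIC))
```

```text
[ 0.3800636   0.18938808  2.19007806 -0.85175549  0.73087412  0.26589043] [0.46174912 0.03226151 0.14619516] [-0.86999453 -1.95703911  0.05533673]
```

View pics/s5.png

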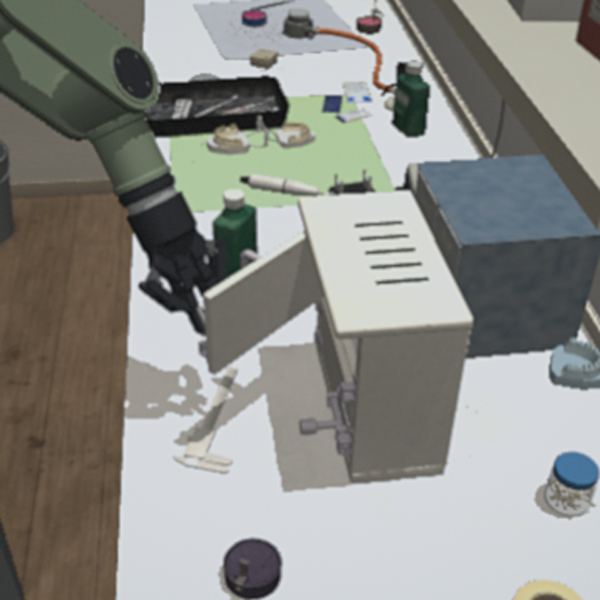

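Emit:
carry_out(translation=[[0.007, 0.0022, -0.0045], [0.014, 0.005, -0.009], [0.021, 0.008, -0.0134], [0.0275, 0.011, -0.0178], [0.034, 0.0145, -0.022], [0.041, 0.018, -0.0264], [0.0475, 0.0217, -0.0305], [0.0538, 0.0256, -0.0348]], angular=[[0.02, 0, 0.032], [0.041, 0, 0.064], [0.062, 0, 0.096], [0.083, 0, 0.128], [0.104, 0, 0.16], [0.124, 0, 0.193], [0.145, 0, 0.225], [0.166, 0, 0.257]], grip=[10, 10, 10, 10, 10, 10, 10, 10])

```text
clock: 8.77
ee_pos: [0.4466, 0.0712, 0.1463]
eef_rot: [[-0.417, 0.87, 0.264], [0.731, 0.494, -0.47], [-0.539, -0.003, -0.842]]
ft_force: [-1.5, -1.8, -1.9]
width: 0.019
grip_force: 25.0
```

Emit:
carry_out(translation=[[0.007, 0.0022, -0.0045], [0.014, 0.005, -0.009], [0.021, 0.008, -0.0134], [0.0275, 0.011, -0.0178], [0.034, 0.0145, -0.022], [0.041, 0.018, -0.0264], [0.0475, 0.0217, -0.0305], [0.0538, 0.0256, -0.0348]], angular=[[0.02, 0, 0.032], [0.041, 0, 0.064], [0.062, 0, 0.096], [0.083, 0, 0.128], [0.104, 0, 0.16], [0.124, 0, 0.193], [0.145, 0, 0.225], [0.166, 0, 0.257]], grip=[10, 10, 10, 10, 10, 10, 10, 10])

```text
clock: 9.43
ee_pos: [0.4413, 0.113, 0.1465]
eef_rot: [[-0.231, 0.962, 0.145], [0.81, 0.273, -0.52], [-0.54, -0.002, -0.842]]
ft_force: [-1.2, -1.4, -7.2]
width: 0.0191
grip_force: 24.7
```

Run:
```python
from h import *
o=arm.get_obs();print(o['joints'],o['ee_pos'],o['ft_force'])
im=arm.capture('side')
cv2.imwrite('pics/s6.png',cv2.resize(im[60:420,140:500,::-1],(600,600),interpolation=cv2.INTER_CUBIC))
```

```text
[ 0.57519599  0.32409834  1.98261677 -0.61329341  1.10843445  0.65453306] [0.44128514 0.1129856  0.14649661] [-1.24113414 -1.36694595 -7.21351042]
```

View pics/s6.png

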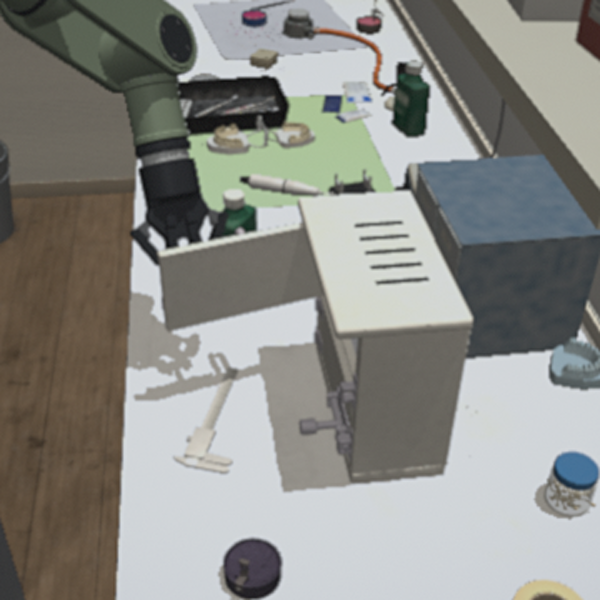

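Emit:
carry_out(translation=[[0.007, 0.0022, -0.0045], [0.014, 0.005, -0.009], [0.021, 0.008, -0.0134], [0.0275, 0.011, -0.0178], [0.034, 0.0145, -0.022], [0.041, 0.018, -0.0264], [0.0475, 0.0217, -0.0305], [0.0475, 0.0217, -0.0305]], angular=[[0.02, 0, 0.032], [0.041, 0, 0.064], [0.062, 0, 0.096], [0.083, 0, 0.128], [0.104, 0, 0.16], [0.124, 0, 0.193], [0.145, 0, 0.225], [0.145, 0, 0.225]], grip=[10, 10, 10, 10, 10, 10, 10, 10])

```text
clock: 10.15
ee_pos: [0.4451, 0.1495, 0.1466]
eef_rot: [[-0.058, 0.998, 0.034], [0.84, 0.067, -0.539], [-0.54, -0.003, -0.842]]
ft_force: [-2.1, -0.6, -8.8]
width: 0.0189
grip_force: 25.0
```

Emit:
carry_out(translation=[[0, 0, 0], [0, 0, 0], [0, 0, 0], [0, 0, 0]], angular=[[0, 0, 0], [0, 0, 0], [0, 0, 0], [0, 0, 0]], grip=[45, 45, 45, 45])

```text
clock: 10.48
ee_pos: [0.4452, 0.1483, 0.148]
eef_rot: [[-0.059, 0.998, 0.038], [0.839, 0.07, -0.539], [-0.541, -0.0, -0.841]]
ft_force: [-0.1, 0.2, 0.0]
width: 0.0384
grip_force: 0.0
```

Emit:
carry_out(translation=[[0, 0, -0.03], [0, 0, -0.06], [0, 0, -0.09], [0, 0, -0.13], [0, 0, -0.17], [0, 0, -0.21], [0, 0, -0.21], [0, 0, -0.21]], angular=[[0, 0, 0], [0, 0, 0], [0, 0, 0], [0, 0, 0], [0, 0, 0], [0, 0, 0], [0, 0, 0], [0, 0, 0]], grip=[45, 45, 45, 45, 45, 45, 45, 45])

```text
clock: 11.15
ee_pos: [0.4406, 0.2168, 0.254]
eef_rot: [[-0.059, 0.998, 0.038], [0.84, 0.07, -0.538], [-0.539, 0.0, -0.842]]
ft_force: [-0.8, 0.2, -0.2]
width: 0.0381
grip_force: 0.0
```

Run:
```python
from h import *
o=arm.get_obs();print(o['ee_pos'],o['ft_force'])
a=arm.capture('side')[60:420,140:500,::-1];b=arm.capture('top')[100:340,190:440,::-1]
cv2.imwrite('pics/s7.png',np.hstack([cv2.resize(a,(400,400)),cv2.resize(b,(400,400))]))
```

```text
[0.44055525 0.21680715 0.25404638] [-0.81665302  0.17250934 -0.17229088]
```

View pics/s7.png

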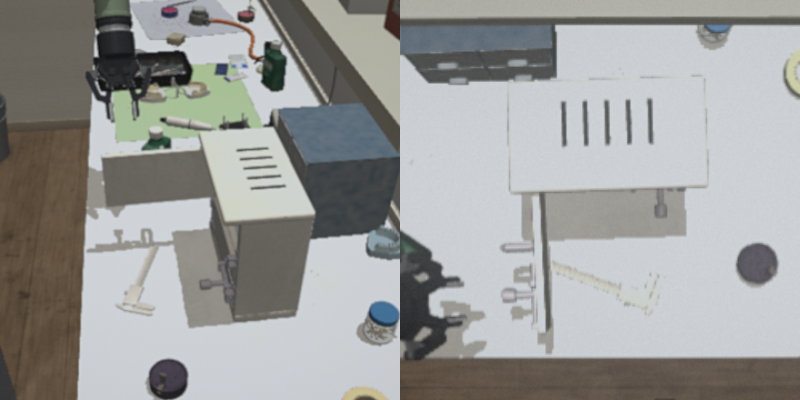

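```bash
python3 -c "
from plant import arm
print(arm.finish_job())"
```

```text
the job is handed in; nothing more can be done
None
```

I drew the top bolt back to its stop and swung the top half open to about square, where it now stands with the gripper clear. In the last pictures the bottom half is shut, and the bottle, wax pot and caliper look undisturbed. I handed the job in at about 11 s but got no verdict back.

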